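# Rock the angle gauge on a sprung stud to its set mark

### The arm

A 6-joint arm with a two-finger parallel gripper is mounted at the origin on the work surface; the furniture and walls round the work are solid. World frame = base frame: x ahead of the robot, y to its left, z up, the work surface at z = 0. Lengths are in m, angles in rad, forces in N, time in s.
With the tool pointing down it reaches from about 0.35 to 0.975 m from the base axis. Payload 4.9 kg.
Tool frame: the origin (TCP) lies midway between the tips of the shut fingers; the grasp point (between the pads) lies 19 mm behind it; z points along the fingers, y is the line along which they close (so a half turn about z gives the same grasp; the last joint's range is limited). The gripper opens to 85 mm and grips with 20 to 120 N. Pads are 22 mm wide; open, the fingers measure 114 mm over their backs; the gripper's body (76 mm by 85 mm) begins 54 mm behind the grasp point. The pads swing forward as they close: fully open they stand 13 mm farther back than shut.
Start: joints at [-1.233, 0.053, 1.613, -0, 1.476, -0.119], TCP at [0.276, -0.561, 0.231] pointing down, gripper open.
Joint ranges: [-3.01, 3.01], [-1.01, 2.22], [0.06, 2.58], [-1.02, 4.17], [0.09, 2.62], [-3.14, 3.14]. Speed limits (rad/s): [2.57, 2.57, 3.14, 3.14, 3.14, 3.14].

### API

Orientations are given as a rotation vector (axis times angle).
In Python, from station import ctrl gives the robot as it stands.
- The arm moves only by the shell command python3 -m handwheel 'ROWS' [FORCE]. ROWS is JSON, a list of rows, each an object with "gripper": the gripper command: -1 is fully open, 1 is shut, values between are in proportion; "offset": the shift along the tool's x, y, z in mm, a list of three; "rotation": the turn, a rotation vector about the tool's x, y, z in rad, a list of three. A call has exactly 8 rows; each row is the pose to reach, as a shift and turn from the pose commanded when the call began, along the tool's axes at that moment; what a row does not reach only later rows make up. A row lasts 1/8 s, in which the tool goes at most 62.5 mm and 10.7 degrees, less where a joint would pass 70% of its speed; a pose out of reach is approached as far as the arm can. A call with a gripper value outside its range is refused whole. The fingers move at their own pace and stop on an object; FORCE is the grip in N (left out, the last holds). Time passes only in rows, so rows that repeat a pose let the fingers close, or fill a call up. It gives the time, the measured TCP pose, the force, the opening and the grip force at its end, in the units of the state.
- ctrl.get_obs(): the state, without advancing time (a new reading comes with each control period).
- ctrl.get_image(name): name is "scene" or "top" or "wrist"; returns a dict with "image" (400x640x3 uint8, red, green, blue), "fovy" (degrees; the focal length in pixels is half the picture's height over the tangent of half this angle, whatever the lens; pixels are square), "cx", "cy" (the principal point, pixels), "k1" (the pictures are not rectified: a ray, as slopes to the right and down, at radius r is drawn at 1 + k1 r^2 times it, then the intrinsics apply), "xyz" and "attitude" of the camera in the world. Camera axes: x right, y up, looking along -z (the intrinsics and any distortion apply to the point x, -y, -z); pixel columns grow to the right and rows downward; lengths in m; the calibration is good to about 2 mm. A picture is of the moment at which its call begins. There is no depth.
- ctrl.finish_job(): hands the job in; it is judged then, once.
The state is a dict: "t": time; "q": joint angles; "dq": joint speeds; "effort": joint torques, N m; "tool_pos": TCP position; "tool_rot": TCP orientation; "contact_force": force on the tool from outside, world axes, zero at the start; "wrist_torque": the same for the moment, N m; "opening": finger opening in m; "grip_force": force on a finger pad.
Only numpy, scipy, OpenCV 4.12 (cv2) and the standard library are available. Lean on these libraries where they do the work, as an engineer would, in place of code of your own. Each camera call takes 0.05 s, during which the arm holds its last target. There are 200 camera calls.

### The job

Pick up the angle gauge by its tab and bring the middle of its foot down on the rounded head of the stud on the wooden block, foot square across the head so that it can rock. Keep it pressed lightly on the stud, hold it level for a second until the pointer has settled at the zero line, then rock it on the stud until the pointer settles on the mark clip and finish holding it exactly so: still gripped, still touching the stud, so that the reading can be noted. Leave the other things on the desk where they are.

Things in the scene. Friction and masses are not known exactly. Their poses are not given: they have to be found in the camera images.
- gauge: the angle gauge (loose, 0.3 kg with its pointer), standing on the desk on its foot. Origin: centre of the foot's underside. Axes: z up; the dial faces its -x side; y along the foot. From below: flat aluminium foot 44 (x) x 110 (y) x 12 mm; round housing 96 mm across and 16 mm thick, centred 62 mm above the underside; ribbed black grip tab on top, 20 mm thick (x) x 44 mm wide (y), from 108 to 154 mm above the underside. It rocks about its x axis.
- gauge_grip (a point): centre of the grip tab, 131 mm above the gauge's underside; axes as the gauge. Take the tab across its 20 mm (fingers closing along x)
- gauge_foot (a point): middle of the gauge's flat underside (same as its origin and axes); this point goes on the stud's head
- pointer (a joint): the black needle with a steel bob, hanging from the dial's centre and swinging freely (swings die out in about 1.5 s). Value in rad, 0 = needle on the long zero line straight below the dial's centre when the gauge is level; measured about the gauge's +x. As it hangs plumb, turning the gauge about its own x by +a makes it read -a.
- mark (a joint): dark steel mark clip, 10 mm wide, on the dial's rim, stiffly set beforehand: leave it. Same zero and sense as the pointer, rad; between 0.14 and 0.42. The clip lies to the left of the zero line as the dial is seen from the robot (toward the gauge's +y); to read it the gauge's top must lean left too (toward its +y) by that angle
- pointer_tip (a point): the pointer's lower tip, 36 mm from the dial's centre, 12 mm in front of the gauge's mid-plane
- mark_tip (a point): the mark clip's inner tip, 36 mm from the dial's centre, 12 mm in front of the gauge's mid-plane; the pointer is on the mark when both tips coincide
- stud_block: fixed wooden block 70 (x) x 90 (y) x 45 mm with the stud in its middle; with the stud's collar it rises to 53 mm, above that there is only the stud. The stud's head is a black rubber bar with a round top, 44 mm long along the block's x, of radius 10 mm. Origin: centre of the block's underside
- crown (a point): top middle of the stud's head (it sinks with the stud), 95 mm above the desk when not pressed; x along the head, z up. The gauge's x should lie along this x, its dial on the -x side
- stud (a joint): how far the stud is pressed down against its spring, m: 0 untouched, 0.010 at the end stop, about 0.7 N per mm; 3 to 5 mm is a good light press
There are look-alikes about, which are no part of the job. Leave any orange look-alike of the gauge alone. What is shaped like the stud_block but red is not meant.

How it is judged:
On the way:
1. the gripped gauge rests level on the stud with the pointer settled at zero (value of joint stud above 0.0007 m and contact force between gauge and stud_block above 0.5 N and contact force between gauge and the fingers above 1 N and distance between gauge_foot and crown below 0.018 m and angle between the x axis of gauge_foot and the x axis of crown, either way round below 0.3 rad and velocity of joint pointer between -0.25 and 0.25 rad/s and value of joint pointer between -0.07 and 0.07 rad), for 0.5 s.
At the end, for the whole second after the job is handed in: for the last second: gauge in the fingers (over 1 N), its underside's middle within 18 mm of the stud head's middle and pressing over 0.5 N, its x within 0.3 rad of the head's line; pointer still (under 0.25 rad/s, so is the gauge), its tip within 2.2 mm (3.5 degrees) of the mark's tip (value of joint stud above 0.0007 m and contact force between gauge and stud_block above 0.5 N and contact force between gauge and the fingers above 1 N and distance between gauge_foot and crown below 0.018 m and angle between the x axis of gauge_foot and the x axis of crown, either way round below 0.3 rad and velocity of joint pointer between -0.25 and 0.25 rad/s and distance between pointer_tip and mark_tip below 0.0022 m and angular speed of gauge below 0.25 rad/s); the arm keeps its last pose, push and grip.
It fails at once if the gauge is pressed hard on the stud (over 20 N) (contact force between gauge and stud_block above 20 N).
It fails at once if one of the other things on the desk is moved by more than 20 mm (distance of any of caliper, spanner, tape_roll, attenuator, eraser, usb_stick, note_pad, marker_blue, scissors from where it was at the start of the episode above 0.02 m).
It also fails if it takes over 56 s, if anything falls off the work surface, if the arm or the gripper's body presses on something with over 40 N, if the wrist force passes 120 N, or if a joint passes its speed limit or range.

## Working session

There is one attempt and no reset: what is moved stays moved. The work goes in short steps, Python scripts to look and compute and a shell command to move; the robot and the scene stay as the last step left them, time stands still between calls to the robot, and variables do not carry over. Pictures are saved under pics/ and viewed, at most 10 in all, crops included, and the job is handed in when it is done.

```bash
ls; mkdir -p pics
cat > h.py <<'E'
import numpy as np, cv2
from scipy.spatial.transform import Rotation as R
from station import ctrl
def shot(n,f):
    d=ctrl.get_image(n); im=d.pop('image'); cv2.imwrite(f'pics/{f}.png',cv2.cvtColor(im,cv2.COLOR_RGB2BGR)); np.save(f'pics/{f}.npy',d,allow_pickle=True); return im,d
def load(f): return np.load(f'pics/{f}.npy',allow_pickle=True).item()
def rot(a):
    a=np.array(a,float)
    return a if a.shape==(3,3) else R.from_rotvec(a).as_matrix() if a.size==3 else R.from_quat(a).as_matrix()
def ray(d,u,v):
    f=200/np.tan(np.radians(d['fovy'])/2)
    K=np.array([[f,0,d['cx']],[0,f,d['cy']],[0,0,1]])
    p=cv2.undistortPoints(np.array([[[u,v]]],float),K,np.array([d['k1'],0,0,0.]))[0,0]
    return np.array(d['xyz']),rot(d['attitude'])@np.array([p[0],-p[1],-1])
def atz(d,u,v,z):
    o,r=ray(d,u,v); return o+r*(z-o[2])/r[2]
def proj(d,P):
    f=200/np.tan(np.radians(d['fovy'])/2)
    c=rot(d['attitude']).T@(np.array(P)-d['xyz']); x,y=c[0]/-c[2],-c[1]/-c[2]; s=1+d['k1']*(x*x+y*y)
    return f*x*s+d['cx'],f*y*s+d['cy']
def tri(*rs):
    A=np.zeros((3,3));b=np.zeros(3)
    for o,r in rs:
        r=r/np.linalg.norm(r);M=np.eye(3)-np.outer(r,r);A+=M;b+=M@o
    return np.linalg.solve(A,b)
E
python3 - <<'E'
from h import *
for n in('scene','top'):
    im,d=shot(n,n+'0'); print(n,d)
print(ctrl.get_obs())
E
```

```text
pics
scene {'fovy': 44.46207610423451, 'cx': 315.5508582794824, 'cy': 201.0085381871824, 'k1': -0.07834577394268992, 'xyz': array([ 1.09392154, -0.02300977,  0.95006478]), 'attitude': array([0.60190212, 0.36908668, 1.01495296])}
top {'fovy': 48.427653764204514, 'cx': 318.16081312025085, 'cy': 200.94332302024654, 'k1': 0.02835601034317937, 'xyz': array([0.42267594, 0.29192596, 1.14912738]), 'attitude': array([ 0.06831893, -0.06238254, -1.58317249])}
{'t': 0.1, 'q': array([-1.23298139e+00,  5.33037383e-02,  1.61416687e+00, -7.31259674e-06,
        1.47602230e+00, -1.19002429e-01]), 'dq': array([ 0.00081031, -0.00249165, -0.00179094,  0.0001167 ,  0.00147232,
        0.00162624]), 'effort': array([-9.43348714e-04, -3.94901955e+01, -3.71362531e+01, -2.04887519e-04,
        3.93845068e-03, -2.52885252e-05]), 'tool_pos': array([ 0.27548926, -0.56036872,  0.23017189]), 'tool_rot': array([-3.05815971e+00, -7.10917536e-01,  3.37080083e-04]), 'contact_force': array([ 0.05065288,  1.33208187, -0.56578351]), 'wrist_torque': array([ 0.00368664,  0.08459004, -0.01327641]), 'grip_force': 0.0, 'opening': 0.08556736558811441}
```

View pics/scene0.png

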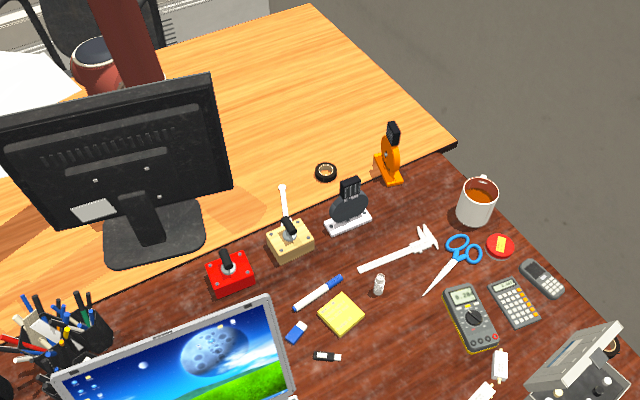

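View pics/top0.png

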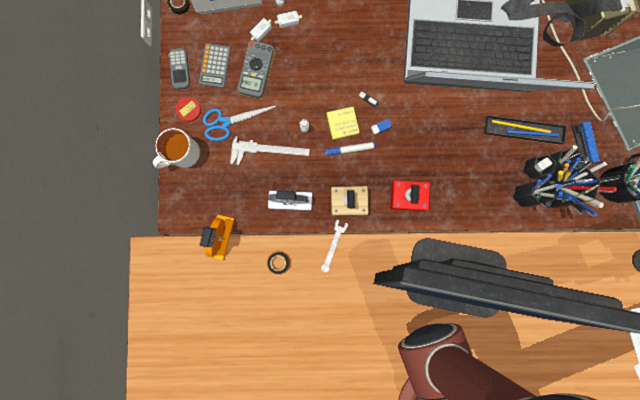

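Candidates for the gauge are the grey/aluminium one at scene (348,205), top (290,200), and the orange look-alike at scene (388,155), top (218,238). For the block there is the wooden one at scene (290,238), top (350,200), and the red one at scene (230,272), top (411,195). I choose the aluminium gauge and the wooden block, and check both in one close crop.

Run:
```python
from h import *
a=cv2.imread('pics/scene0.png')[170:270,250:390]; b=cv2.imread('pics/top0.png')[180:225,255:385]
a=cv2.resize(a,None,fx=4,fy=4,interpolation=cv2.INTER_CUBIC); a=a[:330]; b=cv2.resize(b,None,fx=6,fy=6,interpolation=cv2.INTER_CUBIC)
o=np.zeros((600,800,3),np.uint8); o[:330,:560]=a; o[330:600,:780]=b
cv2.imwrite('pics/crop1.png',o)
```

```text
(no output)
```

View pics/crop1.png

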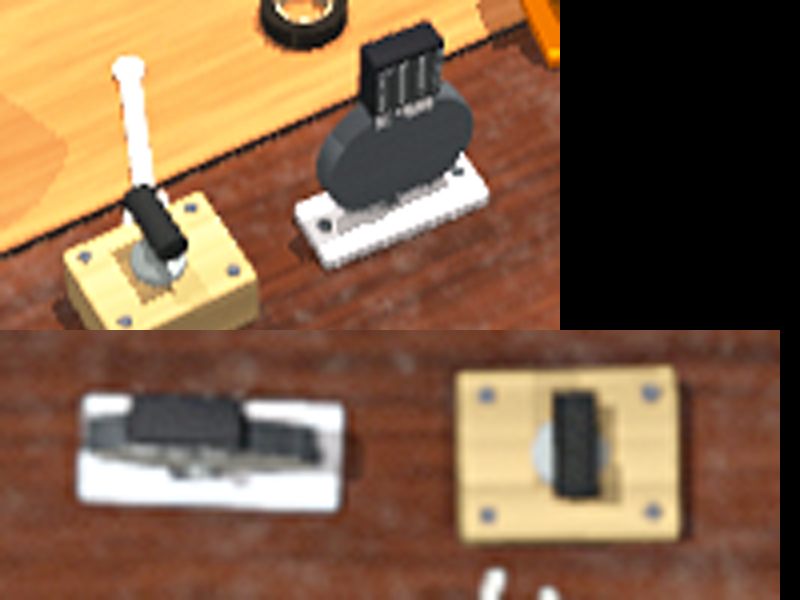

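The crop confirms both: aluminium foot with a dark housing and black tab, and the wooden block with the bar-headed stud. Foot corners in the crop are (82,395), (345,402), (342,512), (80,502); block top corners are (457,372), (678,367), (682,541), (461,543).

Run:
```python
from h import *
d=load('top0');s=load('scene0')
T=lambda u,v:(255+u/6,180+(v-330)/6); S=lambda u,v:(250+u/4,170+v/4)
def quad(c,z):
    P=np.array([atz(d,*T(*p),z) for p in c]);m=P.mean(0)
    e=(P[0]+P[3]-P[1]-P[2])/2; f=(P[0]+P[1]-P[2]-P[3])/2 # y-dir, x-dir
    print(m.round(4),'len',np.linalg.norm(e).round(4),np.linalg.norm(f).round(4),'yaw',np.arctan2(-e[0],e[1]).round(3),np.arctan2(f[1],f[0]).round(3));return m
g=quad([(82,395),(345,402),(342,512),(80,502)],.012)
b=quad([(457,372),(678,367),(682,541),(461,543)],.045)
quad([(553,393),(596,393),(598,497),(555,497)],.090)
# tab top corners in scene and top
for p in [(362,50),(433,24),(441,37),(367,66)]: print('tabS',atz(s,*S(*p),.154).round(4))
for p in [(300,208),(330,268),(489,192),(462,152)]: print('footS',atz(s,*S(*p),.012).round(4))
for p in [(66,255),(203,193),(258,283)]: print('blkS',atz(s,*S(*p),.045).round(4))
for P in [(*g[:2],.154),(*b[:2],.095)]: print(proj(s,P),proj(d,P))
o=ctrl.get_obs();print(rot(o['tool_rot']).round(3))
```

```text
[0.5196 0.3669 0.012 ] len 0.1124 0.0466 yaw -0.046 -0.031
[0.5136 0.2164 0.045 ] len 0.0917 0.0718 yaw 0.002 0.004
[0.5141 0.217  0.09  ] len 0.0171 0.0416 yaw -0.014 -0.0
tabS [0.515  0.3492 0.154 ]
tabS [0.5182 0.3923 0.154 ]
tabS [0.5282 0.391  0.154 ]
tabS [0.526  0.3457 0.154 ]
footS [0.4995 0.32   0.012 ]
footS [0.5455 0.3137 0.012 ]
footS [0.5453 0.4238 0.012 ]
footS [0.5118 0.4262 0.012 ]
blkS [0.4835 0.1771 0.045 ]
blkS [0.4834 0.2647 0.045 ]
blkS [0.5537 0.2619 0.045 ]
(np.float64(348.63729300854686), np.float64(180.82978998944827)) (np.float64(286.16727151015755), np.float64(195.13361702038367))
(np.float64(286.76681358111773), np.float64(223.06872591022452)) (np.float64(351.31290494284946), np.float64(199.17481887732163))
[[ 0.897  0.441 -0.001]
 [ 0.441 -0.897  0.002]
 [ 0.    -0.002 -1.   ]]
```

```bash
python3 - <<'E'
from h import *
d=load('top0');s=load('scene0')
for n,a,b in [('mon left top',(210,75),(376,279)),('mon right top?',(0,148),(640,325)),('base mid',(150,225),(455,275))]:
    print(n,tri(ray(s,*a),ray(d,*b)).round(3))
print('stand',atz(d,415,245,0),atz(d,505,270,0))
for z in (.3,.4,.5): print(z,atz(s,210,75,z).round(3),atz(d,376,279,z).round(3),atz(d,405,262,z).round(3), atz(d,640,325,z).round(3))
for z in(0.5,.3,.7): print('arm?',z,atz(d,430,335,z).round(3),atz(s,140,90,z).round(3))
E
python3 -m handwheel '[{"gripper":-1,"offset":[0,0,-50],"rotation":[0,0,0]},{"gripper":-1,"offset":[0,0,-110],"rotation":[0,0,0]},{"gripper":-1,"offset":[0,0,-170],"rotation":[0,0,0]},{"gripper":-1,"offset":[0,0,-230],"rotation":[0,0,0]},{"gripper":-1,"offset":[0,0,-290],"rotation":[0,0,0]},{"gripper":-1,"offset":[0,0,-350],"rotation":[0,0,0]},{"gripper":-1,"offset":[0,0,-350],"rotation":[0,0,0]},{"gripper":-1,"offset":[0,0,-350],"rotation":[0,0,0]}]' 40
```

```text
mon left top [0.346 0.181 0.39 ]
mon right top? [ 0.271 -0.243  0.353]
base mid [ 0.326 -0.043  0.04 ]
stand [0.40161182 0.04874604 0.        ] [ 0.33586633 -0.176775    0.        ]
0.3 [0.215 0.195 0.3  ] [0.344 0.188 0.3  ] [0.375 0.132 0.3  ] [ 0.257 -0.294  0.3  ]
0.4 [0.35  0.161 0.4  ] [0.354 0.2   0.4  ] [0.381 0.151 0.4  ] [ 0.276 -0.225  0.4  ]
0.5 [0.485 0.128 0.5  ] [0.363 0.212 0.5  ] [0.387 0.17  0.5  ] [ 0.296 -0.156  0.5  ]
arm? 0.5 [0.283 0.138 0.5  ] [0.465 0.024 0.5  ]
arm? 0.3 [0.24 0.09 0.3 ] [0.185 0.046 0.3  ]
arm? 0.7 [0.326 0.185 0.7  ] [0.744 0.003 0.7  ]
t: 1.1
tool_pos: [0.2757, -0.5611, 0.5804]
tool_rot: [-3.059, -0.711, 0.0]
contact_force: [0.1, 0.4, -0.4]
opening: 0.0853
grip_force: 0.0
```

```bash
python3 -m handwheel '[{"gripper":-1,"offset":[50,-32,0],"rotation":[0,0,-0.13]},{"gripper":-1,"offset":[100,-65,0],"rotation":[0,0,-0.26]},{"gripper":-1,"offset":[150,-97,0],"rotation":[0,0,-0.4]},{"gripper":-1,"offset":[200,-130,0],"rotation":[0,0,-0.54]},{"gripper":-1,"offset":[250,-163,0],"rotation":[0,0,-0.67]},{"gripper":-1,"offset":[300,-195,0],"rotation":[0,0,-0.8]},{"gripper":-1,"offset":[350,-228,0],"rotation":[0,0,-0.94]},{"gripper":-1,"offset":[400,-260,0],"rotation":[0,0,-1.08]}]'
python3 - <<'E'
from h import *
o=ctrl.get_obs();M=rot(o['tool_rot']);print(o['q'].round(2),M.round(3))
print((M.T@(np.array([.522,.250,.40])-o['tool_pos'])*1000).round(0))
E
```

```text
t: 2.1
tool_pos: [0.5206, -0.1493, 0.5781]
tool_rot: [-2.251, -2.185, 0.003]
contact_force: [1.0, -0.5, -0.3]
opening: 0.0853
grip_force: 0.0
[-0.42 -0.11  1.2  -0.    2.05 -0.39] [[ 0.029  1.    -0.004]
 [ 1.    -0.029  0.002]
 [ 0.002 -0.004 -1.   ]]
[399. -10. 179.]
```

```bash
python3 -m handwheel '[{"gripper":-1,"offset":[55,0,10],"rotation":[0,0,0]},{"gripper":-1,"offset":[112,0,30],"rotation":[0,0,0]},{"gripper":-1,"offset":[169,0,50],"rotation":[0,0,0]},{"gripper":-1,"offset":[226,0,70],"rotation":[0,0,0]},{"gripper":-1,"offset":[283,0,90],"rotation":[0,0,0]},{"gripper":-1,"offset":[340,0,110],"rotation":[0,0,0]},{"gripper":-1,"offset":[396,0,135],"rotation":[0,0,0]},{"gripper":-1,"offset":[450,0,160],"rotation":[0,0,0]}]'
python3 - <<'E'
from h import *
im,d=shot('wrist','w1')
im,d2=shot('top','t1')
o=ctrl.get_obs();M=rot(o['tool_rot']);print(o['tool_pos'],o['q'].round(2),M.round(3)); print('cam in tool',(M.T@(d['xyz']-o['tool_pos'])).round(3),(M.T@rot(d['attitude'])).round(2),d['fovy'])
E
```

```text
t: 3.1
tool_pos: [0.5342, 0.3002, 0.4171]
tool_rot: [-2.257, -2.183, 0.007]
contact_force: [0.5, 1.6, -0.6]
opening: 0.0855
grip_force: 0.0
[0.53271262 0.302193   0.4124531 ] [ 0.39 -0.01  1.38  0.    1.78  0.42] [[ 0.028  1.    -0.012]
 [ 1.    -0.028 -0.004]
 [-0.004 -0.012 -1.   ]]
cam in tool [ 0.066  0.    -0.146] [[-0.01  0.96  0.27]
 [ 1.    0.01 -0.01]
 [-0.01  0.27 -0.96]] 71.53528659864283
```

View pics/w1.png

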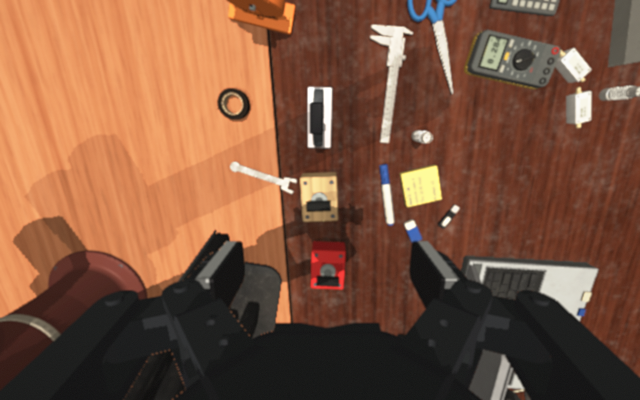

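The wrist view shows the gauge at (319,117), the wooden block at (320,197) and the red one at (327,265), consistent with the estimates. Next I tilt the wrist to see the dial's face from the robot side.

```bash
python3 -m handwheel '[{"gripper":-1,"offset":[10,-20,20],"rotation":[-0.1,0,0]},{"gripper":-1,"offset":[20,-40,50],"rotation":[-0.2,0,0]},{"gripper":-1,"offset":[30,-60,90],"rotation":[-0.3,0,0]},{"gripper":-1,"offset":[40,-80,130],"rotation":[-0.4,0,0]},{"gripper":-1,"offset":[50,-95,170],"rotation":[-0.5,0,0]},{"gripper":-1,"offset":[60,-103,210],"rotation":[-0.6,0,0]},{"gripper":-1,"offset":[65,-103,250],"rotation":[-0.7,0,0]},{"gripper":-1,"offset":[65,-103,270],"rotation":[-0.7,0,0]}]'
python3 - <<'E'
from h import *
import time
im,d=shot('wrist','w2a')
im,d=shot('wrist','w2')
o=ctrl.get_obs();M=rot(o['tool_rot']);print(o['tool_pos'],o['q'].round(2),M.round(3),d['xyz'])
for P in [(.522,.369,.154),(.512,.369,.062),(.512,.369,.026),(.5,.314,.012),(.5,.424,.012)]: print(np.round(proj(d,P)))
E
```

```text
t: 4.2
tool_pos: [0.4312, 0.3644, 0.1448]
tool_rot: [1.841, 1.787, 0.637]
contact_force: [0.2, -0.0, -0.3]
opening: 0.0857
grip_force: 0.0
[0.43324448 0.3650253  0.14738526] [ 0.81 -0.24  2.14 -0.69  0.86  1.2 ] [[ 0.035  0.768  0.64 ]
 [ 0.999 -0.023 -0.026]
 [-0.005  0.64  -0.768]] [0.34289083 0.43611615 0.2521762 ]
[433. 205.]
[338. 184.]
[315. 178.]
[300. 225.]
[295. 123.]
```

View pics/w2.png

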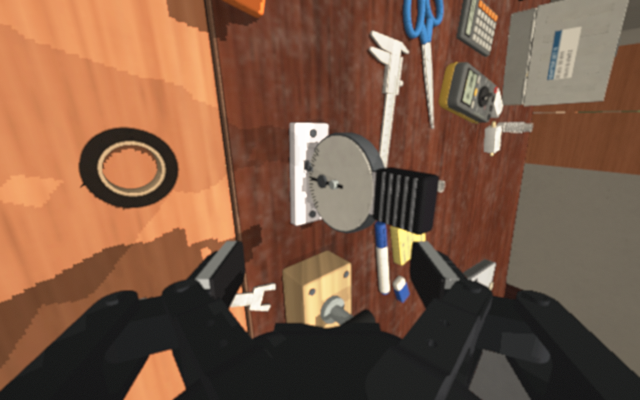

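Good: the dial is visible with its centre at about (338,185), the needle pointing left to about (315,180), and a dark clip near (308,165). I enlarge it, rectified to the dial plane.

```bash
cat > rect.py <<'E'
from h import *
def rect(name,c,yaw,out,roll=0,half=.07,N=560):
    d=load(name);im=cv2.imread(f'pics/{name}.png')
    yv=np.array([-np.sin(yaw),np.cos(yaw),0]);
    s=np.linspace(-half,half,N)
    mx=np.zeros((N,N),np.float32);my=mx.copy()
    for i,zz in enumerate(-s):
        for j,yy in enumerate(-s): mx[i,j],my[i,j]=proj(d,np.array(c)+yv*yy+[0,0,zz])  # left = +y
    o=cv2.remap(im,mx,my,cv2.INTER_CUBIC);cv2.imwrite(f'pics/{out}.png',o)
E
python3 - <<'E'
from rect import *
rect('w2',(.510,.369,.062),-.035,'r2')
E
```

```text
(no output)
```

View pics/r2.png

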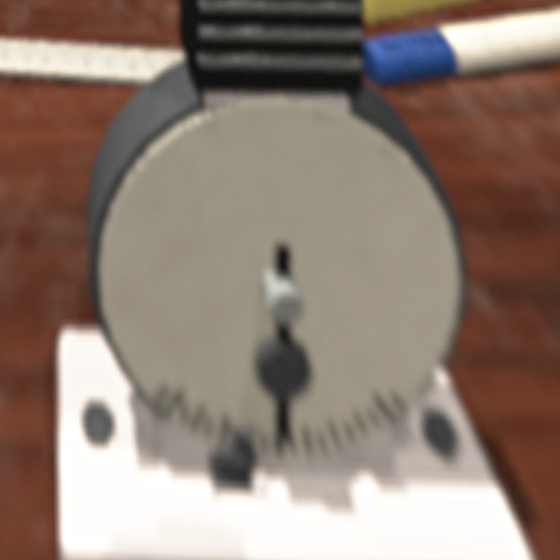

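Run:
```python
from h import *
ims=[shot('wrist',f'a{i}')[0].astype(float) for i in range(4)]
d=load('a3');im=np.mean(ims,0).astype(np.uint8)[:,:,::-1]
x0,y0,w,h,k=288,135,60,75,12
c=cv2.resize(im[y0:y0+h,x0:x0+w],None,fx=k,fy=k,interpolation=cv2.INTER_CUBIC)
c=np.ascontiguousarray(np.rot90(c,-1)) 
# rot cw by 90deg: (u,v)->(h*k-1-v,u)  => image up becomes right
c=np.ascontiguousarray(np.rot90(c,2)) # ccw: left of image -> down, up(+y) -> left
def px(P):
    u,v=proj(d,P); U=(u-x0+.5)*k; V=(v-y0+.5)*k; return int(V),int(w*k-U)
C=np.array([.510,.369,.062]);yaw=-.035;yv=np.array([-np.sin(yaw),np.cos(yaw),0])
pt=lambda m,r:px(C+r*(np.sin(m)*yv-np.cos(m)*np.array([0,0,1])))
cv2.circle(c,px(C),3,(0,0,255),-1)
for m in(0,.2,.25,.3,.35,.4): cv2.circle(c,pt(m,.036),3,(0,0,255),-1);cv2.circle(c,pt(m,.046),3,(0,255,0),-1)
print(c.shape);cv2.imwrite('pics/z1.png',c[100:700])
```

```text
(720, 900, 3)
```

View pics/z1.png

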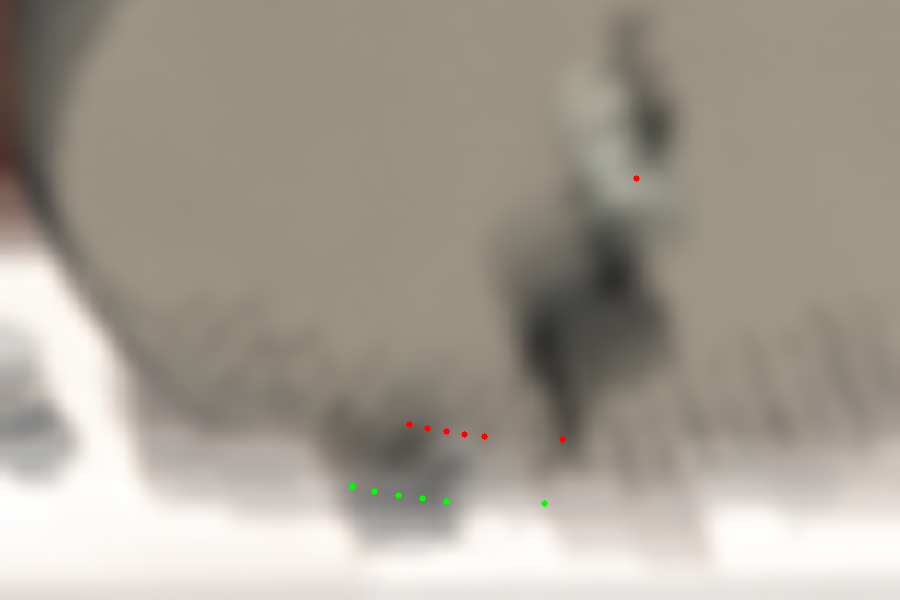

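```bash
python3 -m handwheel '[{"gripper":1,"offset":[-20,-10,0],"rotation":[0,0,0]},{"gripper":1,"offset":[-40,-10,0],"rotation":[-0.05,0,0]},{"gripper":1,"offset":[-63,-10,0],"rotation":[-0.1,0,0]},{"gripper":1,"offset":[-63,-10,0],"rotation":[-0.15,0,0]},{"gripper":1,"offset":[-63,-8,25],"rotation":[-0.15,0,0]},{"gripper":1,"offset":[-63,-6,50],"rotation":[-0.15,0,0]},{"gripper":1,"offset":[-63,-6,70],"rotation":[-0.15,0,0]},{"gripper":1,"offset":[-63,-6,76],"rotation":[-0.15,0,0]}]'
python3 - <<'E'
from h import *
ims=[shot('wrist',f'b{i}')[0].astype(float) for i in range(5)]
d=load('b4');cv2.imwrite('pics/b4.png',np.mean(ims[2:],0).astype(np.uint8)[:,:,::-1])
o=ctrl.get_obs();print(o['tool_pos'],d['xyz'],o['q'].round(2),o['contact_force'])
from rect import rect
rect('b4',(.510,.369,.045),-.035,'r3',half=.05,N=600)
a=cv2.imread('pics/b4.png')[::2,::2];r=cv2.imread('pics/r3.png');c=np.zeros((600,800,3),np.uint8)
c[:520,:560]=r[80:,20:580];c[400:,480:]=a
cv2.imwrite('pics/v3.png',c)
E
```

```text
t: 5.5
tool_pos: [0.4783, 0.3024, 0.091]
tool_rot: [1.744, 1.682, 0.762]
contact_force: [0.8, 0.2, -0.0]
opening: 0.0002
grip_force: 0.0
[0.47710454 0.30294379 0.09121475] [0.3722302  0.37448158 0.18431496] [ 0.68 -0.2   2.28 -1.02  0.61  1.45] [-0.28677439 -0.90383921  0.05861427]
```

View pics/v3.png

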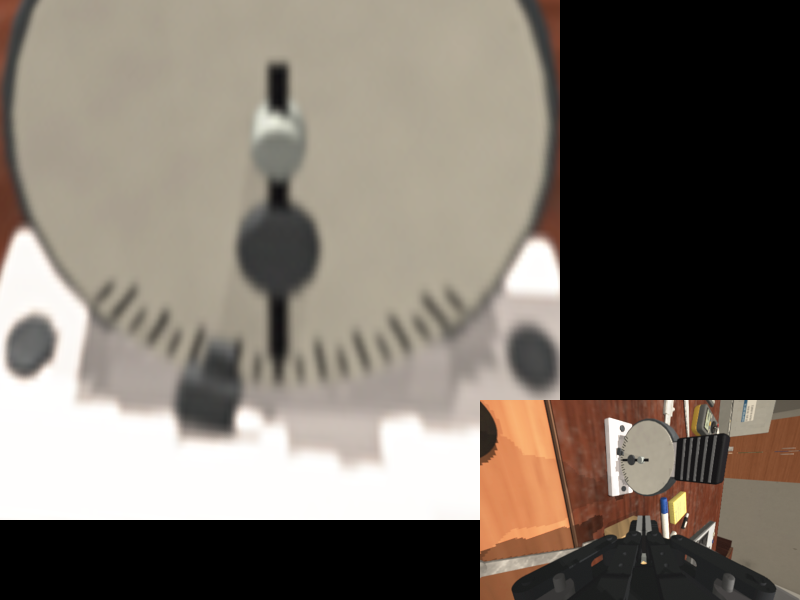

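The clip's tip sits at (222,341) with the needle tip at (278,358), at 6 px/mm. That puts the mark at about 0.26 rad, to the left (+y). The gauge is at about (0.519, 0.369). Now I retreat and move above the tab.

```bash
cat > to.py <<'E'
from h import *
def to(*Ps):
    o=ctrl.get_obs();M=rot(o['tool_rot']);print(M.round(3).tolist())
    for P,yaw,lean in Ps:   # lean: top toward +y
        yw=np.array([[0,1,0],[1,0,0],[0,0,-1.]])
        W=R.from_euler('x',-lean).as_matrix(); W=R.from_euler('z',yaw).as_matrix()@W@yw
        print((M.T@(np.array(P)-o['tool_pos'])*1000).round(1),R.from_matrix(M.T@W).as_rotvec().round(3))
E
python3 - <<'E'
from to import *
to(((.41,.33,.20),-.035,0),((.45,.36,.28),-.035,0),((.519,.369,.28),-.035,0),((.519,.369,.20),-.035,0))
E
```

```text
[[0.034, 0.659, 0.751], [0.999, -0.023, -0.024], [0.001, 0.752, -0.66]]
[  24.9   36.9 -122.8] [ 0.85  -0.002  0.001]
[  56.4  122.7 -146.3] [ 0.85  -0.002  0.001]
[ 67.7 168.  -94.7] [ 0.85  -0.002  0.001]
[ 67.6 107.8 -41.9] [ 0.85  -0.002  0.001]
```

```bash
python3 -m handwheel '[{"gripper":1,"offset":[0,5,-50],"rotation":[0,0,0]},{"gripper":-1,"offset":[10,15,-100],"rotation":[0.05,0,0]},{"gripper":-1,"offset":[25,45,-130],"rotation":[0.2,0,0]},{"gripper":-1,"offset":[40,80,-145],"rotation":[0.37,0,0]},{"gripper":-1,"offset":[50,110,-148],"rotation":[0.53,0,0]},{"gripper":-1,"offset":[60,135,-140],"rotation":[0.69,0,0]},{"gripper":-1,"offset":[66,155,-115],"rotation":[0.85,-0.002,0]},{"gripper":-1,"offset":[68,168,-95],"rotation":[0.85,-0.002,0]}]'
python3 -m handwheel '[{"gripper":-1,"offset":[0,0,0],"rotation":[0,0,0]},{"gripper":-1,"offset":[0,0,0],"rotation":[0,0,0]},{"gripper":-1,"offset":[0,0,10],"rotation":[0,0,0]},{"gripper":-1,"offset":[0,0,25],"rotation":[0,0,0]},{"gripper":-1,"offset":[0,0,40],"rotation":[0,0,0]},{"gripper":-1,"offset":[0,0,55],"rotation":[0,0,0]},{"gripper":-1,"offset":[0,0,70],"rotation":[0,0,0]},{"gripper":-1,"offset":[0,0,70],"rotation":[0,0,0]}]'
python3 - <<'E'
from to import *
[shot('wrist','w5') for i in range(2)]
d=load('w5')
im=cv2.imread('pics/w5.png')
print(ctrl.get_obs()['tool_pos'])
to(((.519,.369,.112),-.035,0))
c=cv2.resize(im[0:240,200:440],None,fx=2.5,fy=2.5,interpolation=cv2.INTER_CUBIC)
for P in [(.509,.347,.154),(.529,.347,.154),(.509,.391,.154),(.529,.391,.154),(.541,.314,.012),(.541,.424,.012),(.497,.314,.012)]:
    u,v=proj(d,P);cv2.circle(c,(int((u-200)*2.5),int(v*2.5)),3,(0,0,255),-1)
cv2.imwrite('pics/v5.png',c)
E
```

```text
t: 6.75
tool_pos: [0.5215, 0.369, 0.279]
tool_rot: [-2.261, -2.181, 0.003]
contact_force: [-0.5, -0.3, 0.4]
opening: 0.0849
grip_force: 0.0
t: 7.75
tool_pos: [0.5177, 0.3684, 0.2062]
tool_rot: [-2.259, -2.182, 0.009]
contact_force: [0.4, -0.0, 0.1]
opening: 0.0855
grip_force: 0.0
[0.51875703 0.36898522 0.20870875]
[[0.035, 0.999, -0.001], [0.999, -0.035, -0.002], [-0.002, -0.001, -1.0]]
[ 0.2  0.3 96.7] [-0.001  0.002  0.   ]
```

View pics/v5.png

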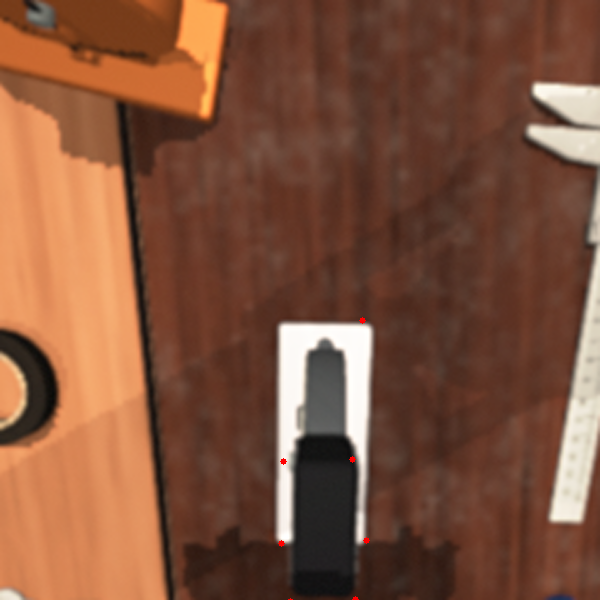

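The view matches the predicted outline to about 1–2 mm, with the gauge yaw at about −0.045. I descend and grip.

```bash
python3 -m handwheel '[{"gripper":-1,"offset":[-1,1,20],"rotation":[0,0,0.01]},{"gripper":-1,"offset":[-1,1,40],"rotation":[0,0,0.01]},{"gripper":-1,"offset":[-1,1,60],"rotation":[0,0,0.01]},{"gripper":-1,"offset":[-1,1,80],"rotation":[0,0,0.01]},{"gripper":-1,"offset":[-1,1,92],"rotation":[0,0,0.01]},{"gripper":-1,"offset":[-1,1,97],"rotation":[0,0,0.01]},{"gripper":-1,"offset":[-1,1,97],"rotation":[0,0,0.01]},{"gripper":-1,"offset":[-1,1,97],"rotation":[0,0,0.01]}]' 40
python3 -m handwheel '[{"gripper":0,"offset":[0,0,0],"rotation":[0,0,0]},{"gripper":0.2,"offset":[0,0,0],"rotation":[0,0,0]},{"gripper":0.4,"offset":[0,0,0],"rotation":[0,0,0]},{"gripper":0.6,"offset":[0,0,0],"rotation":[0,0,0]},{"gripper":1,"offset":[0,0,0],"rotation":[0,0,0]},{"gripper":1,"offset":[0,0,0],"rotation":[0,0,0]},{"gripper":1,"offset":[0,0,0],"rotation":[0,0,0]},{"gripper":1,"offset":[0,0,0],"rotation":[0,0,0]}]' 40
```

```text
t: 8.85
tool_pos: [0.5201, 0.3681, 0.1128]
tool_rot: [2.27, 2.171, -0.0]
contact_force: [-1.0, 0.3, 0.2]
opening: 0.0849
grip_force: 0.0
t: 9.85
tool_pos: [0.5197, 0.3678, 0.1118]
tool_rot: [2.27, 2.171, -0.002]
contact_force: [0.8, 0.3, -0.4]
opening: 0.0195
grip_force: 40.3
```

```bash
python3 -m handwheel '[{"gripper":1,"offset":[0,0,-10],"rotation":[0,0,0]},{"gripper":1,"offset":[0,0,-30],"rotation":[0,0,0]},{"gripper":1,"offset":[0,0,-50],"rotation":[0,0,0]},{"gripper":1,"offset":[0,0,-70],"rotation":[0,0,-0.02]},{"gripper":1,"offset":[0,0,-90],"rotation":[0,0,-0.045]},{"gripper":1,"offset":[0,0,-110],"rotation":[0,0,-0.045]},{"gripper":1,"offset":[0,0,-125],"rotation":[0,0,-0.045]},{"gripper":1,"offset":[0,0,-130],"rotation":[0,0,-0.045]}]' 70
python3 - <<'E'
from to import *
print(ctrl.get_obs()['opening'],ctrl.get_obs()['contact_force'])
to(((.516,.218,.243),0,0))
d=load('w1')
for c in[(301,175),(337,173),(339,221),(303,222)]: print(atz(d,*c,.045).round(4))
E
```

```text
t: 10.85
tool_pos: [0.5201, 0.3683, 0.2434]
tool_rot: [2.22, 2.221, 0.0]
contact_force: [0.4, 0.6, -4.5]
opening: 0.0193
grip_force: 68.6
0.019250818751810228 [ 0.35166555  0.59485853 -4.45132551]
[[-0.0, 1.0, 0.001], [1.0, 0.0, -0.001], [-0.001, 0.001, -1.0]]
[-150.3   -4.2    0.5] [0.001 0.001 0.   ]
[0.4825 0.2665 0.045 ]
[0.5503 0.2681 0.045 ]
[0.5519 0.1719 0.045 ]
[0.4809 0.1721 0.045 ]
```

```bash
python3 -m handwheel '[{"gripper":1,"offset":[-8,0,0],"rotation":[0,0,0]},{"gripper":1,"offset":[-25,-1,0],"rotation":[0,0,0]},{"gripper":1,"offset":[-50,-2,0],"rotation":[0,0,0]},{"gripper":1,"offset":[-80,-3,0],"rotation":[0,0,0]},{"gripper":1,"offset":[-110,-4,0],"rotation":[0,0,0]},{"gripper":1,"offset":[-133,-4,0],"rotation":[0,0,0]},{"gripper":1,"offset":[-146,-4,0],"rotation":[0,0,0]},{"gripper":1,"offset":[-149,-4,0],"rotation":[0,0,0]}]'
python3 -m handwheel '[{"gripper":1,"offset":[0,0,6],"rotation":[0,0,0]},{"gripper":1,"offset":[0,0,12],"rotation":[0,0,0]},{"gripper":1,"offset":[0,0,18],"rotation":[0,0,0]},{"gripper":1,"offset":[0,0,22],"rotation":[0,0,0]},{"gripper":1,"offset":[0,0,26],"rotation":[0,0,0]},{"gripper":1,"offset":[0,0,29],"rotation":[0,0,0]},{"gripper":1,"offset":[0,0,32],"rotation":[0,0,0]},{"gripper":1,"offset":[0,0,32],"rotation":[0,0,0]}]'
python3 - <<'E'
from to import *
[shot('scene','s6') for i in range(3)];shot('top','t6')
a=cv2.imread('pics/s6.png')[150:275,230:350];b=cv2.imread('pics/t6.png')[160:235,300:400]
c=np.zeros((600,800,3),np.uint8);a=cv2.resize(a,None,fx=4,fy=4,interpolation=2);c[:500,:480]=a
b=cv2.resize(b,None,fx=3,fy=3,interpolation=2);c[:225,490:790]=b
cv2.imwrite('pics/v6.png',c);o=ctrl.get_obs();print(o['tool_pos'],o['contact_force'],o['wrist_torque'])
E
```

```text
t: 11.85
tool_pos: [0.5156, 0.2178, 0.2418]
tool_rot: [2.223, 2.22, -0.003]
contact_force: [-0.1, -0.7, -4.1]
opening: 0.0188
grip_force: 68.5
t: 12.85
tool_pos: [0.5155, 0.2189, 0.2096]
tool_rot: [2.221, 2.222, -0.004]
contact_force: [0.5, -0.3, -4.2]
opening: 0.0196
grip_force: 68.5
[0.51576534 0.21893497 0.21018217] [-0.11744317  0.6780199  -3.14067456] [0.00640509 0.02023338 0.03405381]
```

View pics/v6.png

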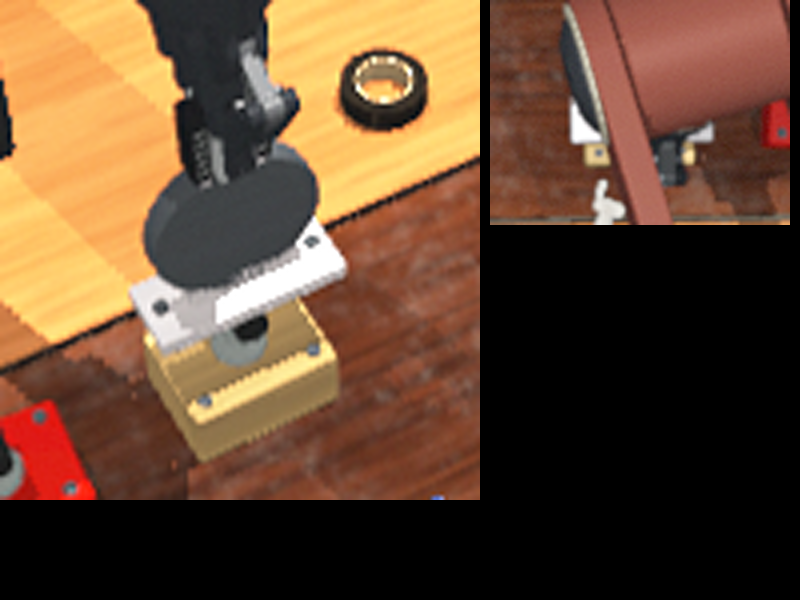

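The view shows the foot level over the head, with its near-edge midpoint at crop (255,309) over the bar's end at (253,325). It is well centred. Now I press lightly and hold level.

```bash
python3 -m handwheel '[{"gripper":1,"offset":[0,0,1],"rotation":[0,0,0]},{"gripper":1,"offset":[0,0,2],"rotation":[0,0,0]},{"gripper":1,"offset":[0,0,3],"rotation":[0,0,0]},{"gripper":1,"offset":[0,0,4],"rotation":[0,0,0]},{"gripper":1,"offset":[0,0,5],"rotation":[0,0,0]},{"gripper":1,"offset":[0,0,6],"rotation":[0,0,0]},{"gripper":1,"offset":[0,0,7],"rotation":[0,0,0]},{"gripper":1,"offset":[0,0,7],"rotation":[0,0,0]}]'
python3 -m handwheel '[{"gripper":1,"offset":[0,0,0],"rotation":[0,0,0]},{"gripper":1,"offset":[0,0,0],"rotation":[0,0,0]},{"gripper":1,"offset":[0,0,0],"rotation":[0,0,0]},{"gripper":1,"offset":[0,0,0],"rotation":[0,0,0]},{"gripper":1,"offset":[0,0,0],"rotation":[0,0,0]},{"gripper":1,"offset":[0,0,0],"rotation":[0,0,0]},{"gripper":1,"offset":[0,0,0],"rotation":[0,0,0]},{"gripper":1,"offset":[0,0,0],"rotation":[0,0,0]}]'
```

```text
t: 14.05
tool_pos: [0.5157, 0.2189, 0.2032]
tool_rot: [2.221, 2.222, -0.003]
contact_force: [-1.6, -0.7, -0.3]
opening: 0.0191
grip_force: 68.9
t: 15.05
tool_pos: [0.5157, 0.2189, 0.203]
tool_rot: [2.221, 2.222, -0.003]
contact_force: [-0.9, 0.1, -1.8]
opening: 0.0192
grip_force: 68.9
```

```bash
python3 -m handwheel '[{"gripper":1,"offset":[0,0,0],"rotation":[0,0,0]},{"gripper":1,"offset":[0,0,0],"rotation":[0,0,0]},{"gripper":1,"offset":[0,0,0],"rotation":[0,0,0]},{"gripper":1,"offset":[0,0,0],"rotation":[0,0,0]},{"gripper":1,"offset":[0,0,0],"rotation":[0,0,0]},{"gripper":1,"offset":[0,0,0],"rotation":[0,0,0]},{"gripper":1,"offset":[0,0,0],"rotation":[0,0,0]},{"gripper":1,"offset":[0,0,0],"rotation":[0,0,0]}]'
python3 - <<'E'
from h import *
F=[]
for i in range(14): shot('scene','s7'); F.append(ctrl.get_obs()['contact_force'])
print(np.mean(F,0).round(2),np.std(F,0).round(2))
E
python3 -m handwheel '[{"gripper":1,"offset":[0,0,0],"rotation":[0,0,0]},{"gripper":1,"offset":[0,0,0],"rotation":[0,0,0]},{"gripper":1,"offset":[0,0,0],"rotation":[0,0,0]},{"gripper":1,"offset":[0,0,0],"rotation":[0,0,0]},{"gripper":1,"offset":[0,0,0],"rotation":[0,0,0]},{"gripper":1,"offset":[0,0,0],"rotation":[0,0,0]},{"gripper":1,"offset":[0,0,0],"rotation":[0,0,0]},{"gripper":1,"offset":[0,0,0],"rotation":[0,0,0]}]'
```

```text
t: 16.05
tool_pos: [0.5157, 0.2189, 0.203]
tool_rot: [2.221, 2.222, -0.003]
contact_force: [-1.1, 0.4, -0.8]
opening: 0.0193
grip_force: 68.9
[-0.3  -0.28 -1.07] [0.45 0.36 0.45]
t: 17.75
tool_pos: [0.5156, 0.2189, 0.2029]
tool_rot: [2.221, 2.222, -0.003]
contact_force: [-0.7, 0.7, -0.5]
opening: 0.0191
grip_force: 68.9
```

```bash
python3 -m handwheel '[{"gripper":1,"offset":[2.4,0,0],"rotation":[0,-0.02,0]},{"gripper":1,"offset":[6.1,0,0.2],"rotation":[0,-0.05,0]},{"gripper":1,"offset":[11,0,0.5],"rotation":[0,-0.09,0]},{"gripper":1,"offset":[15.8,0,1],"rotation":[0,-0.13,0]},{"gripper":1,"offset":[20.6,0,1.8],"rotation":[0,-0.17,0]},{"gripper":1,"offset":[25.5,0,2.7],"rotation":[0,-0.21,0]},{"gripper":1,"offset":[29,0,3.5],"rotation":[0,-0.24,0]},{"gripper":1,"offset":[31.6,0,4.2],"rotation":[0,-0.262,0]}]'
python3 -m handwheel '[{"gripper":1,"offset":[0,0,0],"rotation":[0,0,0]},{"gripper":1,"offset":[0,0,0],"rotation":[0,0,0]},{"gripper":1,"offset":[0,0,0],"rotation":[0,0,0]},{"gripper":1,"offset":[0,0,0],"rotation":[0,0,0]},{"gripper":1,"offset":[0,0,0],"rotation":[0,0,0]},{"gripper":1,"offset":[0,0,0],"rotation":[0,0,0]},{"gripper":1,"offset":[0,0,0],"rotation":[0,0,0]},{"gripper":1,"offset":[0,0,0],"rotation":[0,0,0]}]'
python3 - <<'E'
from h import *
F=[]
for i in range(14): shot('scene','s8'); F.append(ctrl.get_obs()['contact_force'])
print(np.mean(F,0).round(2))
M=rot(ctrl.get_obs()['tool_rot']);print(M.round(4),np.arcsin(M[2,0]),np.arcsin(-M[1,2]))
# gauge lean: project foot-top edges for level/lean and correlate with white foot mask
s=load('s8');W=np.array([[0,1,0],[1,0,0],[0,0,-1.]])
for f,l in(('s7',0),('s8',.262)):
    im=cv2.imread(f'pics/{f}.png').astype(int); best=[]
    m=((im.min(2)>150)).astype(np.uint8); ctr=np.array([.5157,.2189,.091])
    for a in np.arange(-.1,.4,.01):
        n=np.array([0,np.sin(a),np.cos(a)]);t=np.array([0,np.cos(a),-np.sin(a)]);X=np.array([1,0,0])
        # near side face + top strip (+x part of foot top)
        sc=-1
        for dy in np.arange(-8,9,2)/1e3:
          for dz in np.arange(-6,7,2)/1e3:
            P=[proj(s,ctr+[0,dy,dz]+X*x+t*y+n*z) for x,y,z in [(.012,-.055,.012),(.022,-.055,.012),(.022,-.055,0),(.022,.055,0),(.022,.055,.012),(.012,.055,.012)]]
            k=np.zeros(m.shape,np.uint8);cv2.fillPoly(k,[np.round(np.array(P)*16).astype(np.int32)],1,shift=4)
            o=cv2.dilate(k,np.ones((5,5)))-k; o[:np.int32(min(p[1] for p in P))]=0
            v=(m*k).sum()/k.sum()-.5*(m*o).sum()/o.sum(); sc=max(sc,v)
        best.append((round(sc,3),round(a,2)))
    print(f,sorted(best)[-4:])
E
```

```text
t: 18.75
tool_pos: [0.5155, 0.251, 0.1985]
tool_rot: [2.08, 2.081, -0.279]
contact_force: [0.0, -1.4, -1.3]
opening: 0.0192
grip_force: 68.9
t: 19.75
tool_pos: [0.5156, 0.2506, 0.1987]
tool_rot: [2.081, 2.082, -0.277]
contact_force: [-0.5, 1.8, -2.1]
opening: 0.0191
grip_force: 69.0
[-0.84  2.23 -1.31]
[[-7.000e-04  1.000e+00 -1.000e-03]
 [ 9.655e-01  4.000e-04 -2.604e-01]
 [-2.604e-01 -1.200e-03 -9.655e-01]] -0.263448122946523 0.26344870830799094
s7 [(np.float64(0.774), np.float64(0.04)), (np.float64(0.774), np.float64(0.05)), (np.float64(0.78), np.float64(0.01)), (np.float64(0.78), np.float64(0.02))]
s8 [(np.float64(0.793), np.float64(0.32)), (np.float64(0.794), np.float64(0.26)), (np.float64(0.809), np.float64(0.25)), (np.float64(0.815), np.float64(0.24))]
```

```bash
python3 -c "
from station import ctrl
print(ctrl.finish_job())"
```

```text
the job is handed in; nothing more can be done
None
```

The job is handed in at about 20.5 s of the 56 s allowed: the gauge is still gripped and pressed on the stud with roughly 3 N, leaning 0.263 rad to the left to match the mark I read at about 0.26 rad; I had no view of the dial during the final hold, and no verdict came back.

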